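# Uncouple the nipple from the bench air outlet and park it

### The job

Uncouple the nipple from the bench air outlet: with open fingertips press the ring of its sprung sleeve gently down until the nipple is released and pops up, let the sleeve go, then grip the nipple's head and draw it straight up and out so that the sleeve snaps back up. Stand the nipple upright and fully home in the empty hole of the grey rack and let go of it. Do not clamp the coupling and never bear on it with more than 25 N; leave the rack's other nipple, the jars and the cup where they are.

Things in the scene. Friction and masses are not known exactly. Their poses are not given: they have to be found in the camera images.
- outlet: Air outlet: a grey 100 x 100 x 30 mm block fixed to the bench with an upright quick coupling in its middle. Origin: centre of its underside, z up along the coupling's axis. The brass spigot (26 mm diameter, bore 20 mm) ends at z = 88 mm; round it slides the steel sleeve, 35 mm diameter, top rim at z = 86 mm when up.
- mouth (a point): Centre of the spigot's mouth. A dark pull ring (58 mm diameter, 5 mm thick) is clamped on the sleeve: a ledge 11 mm wide all round it. Its top lies 6 to 24 mm below this point with the sleeve up; it is set differently each time and not reported: feel for it. Press it down with the fingertips, open astride the nipple, to retract the sleeve.
- sleeve (a joint): Sleeve travel in m: 0 = up, 0.009 = hard lower stop. Pushing takes about 4 N at the start, 7 N just before the stop. The nipple is freed at about 0.006 to 0.008, then pops up 10 mm on a sprung valve and stands there. Let go, the sleeve returns only part way (about 0.004: the lock rests on the nipple's tail) and snaps to 0 as the nipple is drawn out.
- nipple: Loose steel nipple in the outlet, about 0.1 kg, round. Origin: centre of its lower end, z up. Tail 18 mm diameter, 34 mm long; above it the grip head, 26 mm diameter, z = 34 to 52 mm. Origin 56 mm above the outlet's when locked (it then will not yield), 66 mm when popped up. Drawing it out takes some 2 to 8 N of pull over the first 15 mm; it is clear of the spigot 22 mm above popped-up.
- rack: Grey plastic block, 70 x 150 x 45 mm, fixed to the bench; origin at the centre of its underside, long side along its y. Two holes in its top, at y = -36 and +36 mm; the one at -36 mm holds the other nipple.
- empty_hole (a point): Centre of the mouth of the rack's empty hole, on the rack's top: 21 mm diameter, 38 mm deep, slightly chamfered. Home, the nipple's head rests on the rack's top: its origin is then 34 mm below this point.
- spare: The other nipple, of the same form, standing in the rack's hole at y = -36 mm.
- jar0: White screw-cap jar, 36 mm diameter, 62 mm high; origin at the centre of its underside.
- jar1: A second such jar.
- cup: Clear plastic cup, 64 mm diameter, 60 mm high; origin at the centre of its underside.
Things that resemble listed ones, but are neither listed nor needed, are in the scene too. Leave any red or yellow look-alike of the nipple alone.

How it is judged:
By the outcome, as a careful person would: the job done as asked, in the order asked, and still so for the second after the job is handed in, with the robot touching nothing.
It also fails if it takes over 54 s, if anything falls off the work surface, if the arm or the gripper's body presses on something with over 40 N, if the wrist force passes 120 N, or if a joint passes its speed limit or range.

### The arm

A 6-joint arm with a two-finger parallel gripper is mounted at the origin on the work surface. World frame = base frame: x ahead of the robot, y to its left, z up, the work surface at z = 0. Lengths are in m, angles in rad, forces in N, time in s.
With the tool pointing down it reaches from about 0.275 to 0.85 m from the base axis. Payload 5.2 kg.
Tool frame: the origin (TCP) lies at the very end of the fingers, on their centre line; the grasp point (between the pads) lies 19 mm behind it; z points along the fingers, y is the line along which they close (so a half turn about z gives the same grasp; the last joint's range is limited). The gripper opens to 85 mm and grips with 20 to 120 N. Pads are 22 mm wide; open, the fingers measure 114 mm over their backs; the gripper's body (76 mm by 85 mm) begins 54 mm behind the grasp point. The pads swing forward as they close: fully open they stand 13 mm farther back than shut.
Start: joints at [0.994, 0.259, 1.535, -0, 1.348, -0.203], TCP at [0.201, 0.512, 0.205] pointing down, gripper open.
Joint ranges: [-3.14, 3.14], [-0.91, 2.08], [0.19, 2.58], [-1.22, 4.36], [0.22, 2.71], [-3.12, 3.12]. Speed limits (rad/s): [2.57, 2.57, 3.14, 3.14, 3.14, 3.14].

### API

Orientations are given as a unit quaternion [w, x, y, z].
In Python, from workcell import get_obs, camera, camera_model, sign_off gives the robot as it stands.
- The arm moves only by the tool arm_command, never from a script. Its argument "increments" is a list of rows, each an object of numbers: "tx", "ty", "tz": the shift along the tool's x, y, z in parts of the range, where 1.0 means 500 mm; "wx", "wy", "wz": the turn, a rotation vector about the tool's x, y, z in a scale on which 1.0 is 90 degrees. A call has 1 to 8 rows; each row is the pose to reach, as a shift and turn from the pose commanded when the call began, along the tool's axes at that moment; what a row does not reach only later rows make up. A row lasts 1/12 s, in which the tool goes at most 41.7 mm and 7.16 degrees, less where a joint would pass 70% of its speed; a pose out of reach is approached as far as the arm can. No shift or turn number may pass 1 either way. A call with a gripper value outside its range is refused whole. "hand" is the finger opening in mm, from 0 to 85.4, set as the call begins (left out, the last holds). The fingers move at their own pace and stop on an object; "force" is the grip in N (left out, the last holds). Time passes only in rows, so rows that repeat a pose let the fingers close. It gives the time, the measured TCP pose, the force, the opening and the grip force at its end, in the units of the state.
- get_obs(): the state, without advancing time (a new reading comes with each control period).
- camera(name): name is "side" or "top" or "wrist"; returns (picture, depth): 384x512x3 uint8, red, green, blue; 384x512 float32, m along the optical axis (not along the pixel's ray), 0 where there is no reading.
- camera_model(name): a dict with "intrinsics" (3x3 intrinsics, pixels), "rvec" (rotation vector, rad) and "tvec" (3), from world to camera coordinates, as OpenCV has them; the wrist camera has in their place "tool_from_camera" (4x4, takes a point from camera to tool coordinates, whose origin is the TCP and whose axes are the flange's). Camera axes: x right, y down, z forward; pixel columns grow to the right and rows downward; lengths in m; the calibration is good to about 2 mm. A picture is of the moment at which its call begins: read the wrist's pose just before it. camera_model takes no time and is no camera call.
- sign_off(): hands the job in; it is judged then, once.
The state is a dict: "t": time; "joints": joint angles; "qd": joint speeds; "tau": joint torques, N m; "position": TCP position; "tcp_rot": TCP orientation; "contact_force": force on the tool from outside, world axes, zero at the start; "ft_torque": the same for the moment, N m; "gripper_width": finger opening in m; "gripper_force": force on a finger pad.
Only numpy, scipy, OpenCV 4.12 (cv2) and the standard library are available. Lean on these libraries where they do the work, as an engineer would, in place of code of your own. Each camera call takes 0.05 s, during which the arm holds its last target. There are 200 camera calls.

## Working session

There is one attempt and no reset: what is moved stays moved. The work goes in short steps, Python scripts to look and compute and a tool call to move; the robot and the scene stay as the last step left them, time stands still between calls to the robot, and variables do not carry over. Pictures are saved under pics/ and viewed, at most 12 in all, crops included, and the job is handed in when it is done.

Besides the shell and the picture viewer there is one more tool, called after "Call:" by a JSON object that holds its "method" and its "body". arm_command: Moves the arm, as the interface text tells. Its arguments: {"type":"object","properties":{"increments":{"type":"array","items":{"type":"object","properties":{"tx":{"type":"number"},"ty":{"type":"number"},"tz":{"type":"number"},"wx":{"type":"number"},"wy":{"type":"number"},"wz":{"type":"number"}}}},"hand":{"type":"number"},"force":{"type":"number"}},"required":["increments"]}

```bash
mkdir -p pics; cat > h.py <<'E'
import numpy as np, cv2
from workcell import get_obs, camera, camera_model, sign_off
def cam(n):
    o=get_obs(); im,d=camera(n); m=camera_model(n); K=np.array(m["intrinsics"],float)
    if n=="wrist":
        T=np.array(m["tool_from_camera"]); w,x,y,z=o["tcp_rot"]
        from scipy.spatial.transform import Rotation as R
        W=np.eye(4); W[:3,:3]=R.from_quat([x,y,z,w]).as_matrix(); W[:3,3]=o["position"]; C=W@T
    else:
        E=np.eye(4); E[:3,:3]=cv2.Rodrigues(np.array(m["rvec"],float))[0]; E[:3,3]=np.ravel(m["tvec"]); C=np.linalg.inv(E)
    return im,d,K,C
def ray(K,C,u,v):
    r=C[:3,:3]@np.linalg.solve(K,[u,v,1.]); return C[:3,3],r
def atz(K,C,u,v,z):
    o,r=ray(K,C,u,v); return o+r*(z-o[2])/r[2]
def pt(K,C,u,v,d):
    o,r=ray(K,C,u,v); return o+r*d
def tri(rs):
    A=0;b=0
    for o,r in rs:
        r=r/np.linalg.norm(r); P=np.eye(3)-np.outer(r,r); A=A+P; b=b+P@o
    return np.linalg.solve(A,b)
E
python3 - <<'E'
from h import *
import pickle
print(get_obs())
D={n:cam(n) for n in("top","side","wrist")}
pickle.dump(D,open("a.pkl","wb"))
for n in D: print(n,D[n][3].round(3).tolist(),D[n][2].round(1).tolist())
for n in("top","side"): cv2.imwrite(f"pics/{n}0.png",cv2.resize(D[n][0][:,:,::-1],(800,600),interpolation=cv2.INTER_CUBIC))
E
```

```text
{'t': 0.0, 'joints': array([ 9.94215445e-01,  2.59351146e-01,  1.53606873e+00, -3.03339083e-06,
        1.34798237e+00, -2.02821782e-01]), 'qd': array([-0.00019102, -0.00078599, -0.00013025,  0.00067083,  0.00155312,
       -0.00023552]), 'tau': array([-1.40265212e-03, -4.46029830e+01, -2.90572464e+01, -2.68470967e-04,
        1.16673682e-02,  1.06454344e-06]), 'position': array([0.20049307, 0.51155283, 0.2041761 ]), 'tcp_rot': array([-3.42374772e-04,  1.85793279e-01,  9.82588438e-01, -8.37518051e-04]), 'contact_force': array([-0.19027404,  0.27262419,  0.45816242]), 'ft_torque': array([ 0.060829  , -0.0053841 , -0.06861394]), 'gripper_force': 0.0, 'gripper_width': 0.08540619287443525}
top [[-0.028, -0.996, 0.086, 0.478], [-1.0, 0.027, -0.013, -0.026], [0.011, -0.086, -0.996, 0.819], [0.0, 0.0, 0.0, 1.0]] [[411.7, 0.0, 257.2], [0.0, 411.7, 192.9], [0.0, 0.0, 1.0]]
side [[0.783, -0.487, 0.386, 0.115], [-0.622, -0.608, 0.494, -0.565], [-0.006, -0.627, -0.779, 0.896], [0.0, 0.0, 0.0, 1.0]] [[497.0, 0.0, 251.4], [0.0, 497.0, 193.8], [0.0, 0.0, 1.0]]
wrist [[0.366, 0.88, 0.303, 0.122], [0.931, -0.346, -0.121, 0.544], [-0.002, 0.326, -0.945, 0.373], [0.0, 0.0, 0.0, 1.0]] [[312.2, 0.0, 254.2], [0.0, 312.2, 190.5], [0.0, 0.0, 1.0]]
```

View pics/top0.png

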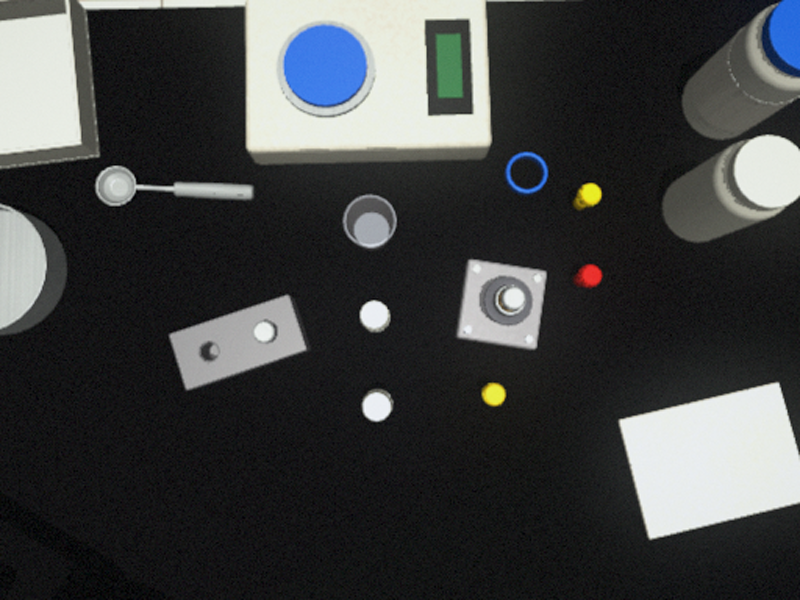

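View pics/side0.png

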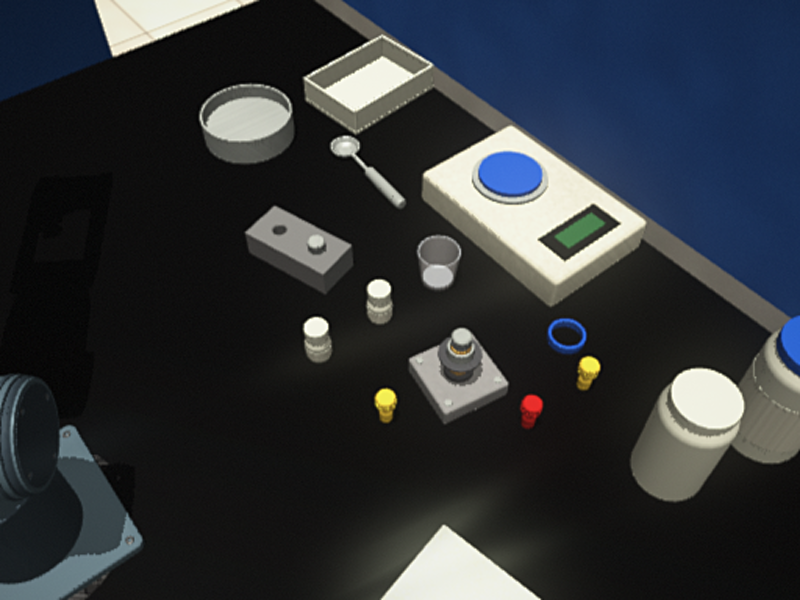

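The top view shows the outlet at about (503,302) with the nipple head at (512,298), and the rack with its empty hole at (209,351) and the spare at (265,331). In the side view the nipple head is at (461,338) and the hole at (280,230). I'll enlarge both for measurement.

```bash
python3 - <<'E'
from h import *
import pickle
D=pickle.load(open("a.pkl","rb"))
# crops in native px: origin, 66x50 at 6x
L=[("top",288,160),("top",102,182),("side",260,205),("side",152,126)]
t=[]
for n,x,y in L:
    c=D[n][0][y:y+50,x:x+66,::-1]; t.append(cv2.resize(c,(396,300),interpolation=cv2.INTER_CUBIC))
cv2.imwrite("pics/crop.png",np.vstack([np.hstack(t[:2]),np.hstack(t[2:])]))
E
```

```text
(no output)
```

View pics/crop.png

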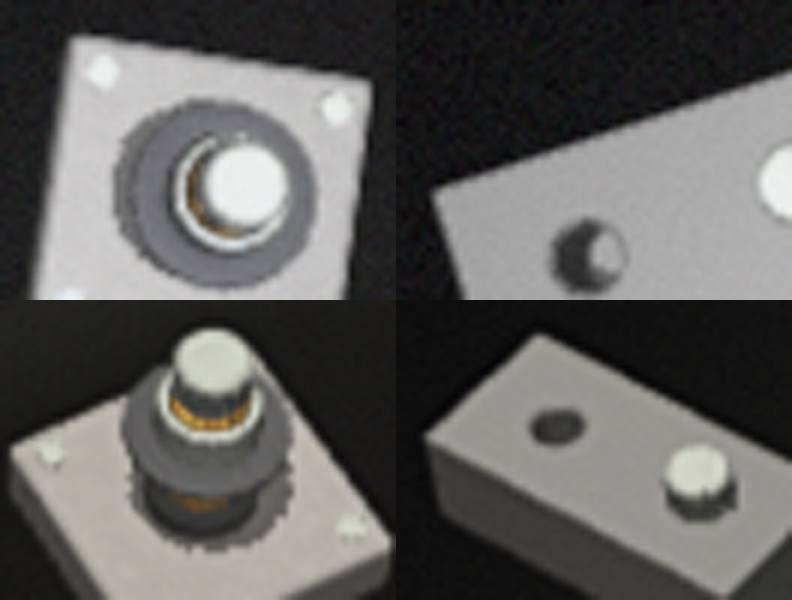

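```bash
python3 - <<'E'
from h import *
import pickle
D=pickle.load(open("a.pkl","rb"))
o=dict(t1=("top",288,160),t2=("top",102,182),s1=("side",260,205),s2=("side",152,126))
def px(k,x,y):
    n,a,b=o[k]; return n,a+(x+.5)/6-.5,b+(y+.5)/6-.5
def T(A,B): 
    rs=[ray(D[n][2],D[n][3],u,v) for n,u,v in(A,B)]
    p=tri(rs); 
    q=[np.linalg.norm(np.cross(p-a,r/np.linalg.norm(r)))*1e3 for a,r in rs]
    n,u,v=A; d=D[n][1][int(round(v)),int(round(u))]; n2,u2,v2=B;d2=D[n2][1][int(round(v2)),int(round(u2))]
    print(p.round(4),"res",np.round(q,1),pt(D[n][2],D[n][3],u,v,d).round(4),pt(D[n2][2],D[n2][3],u2,v2,d2).round(4))
T(px("t1",246,184),px("s1",213,60))
T(px("t2",193,255),px("s2",162,127))
T(("top",169.3,211.8),px("s2",303,170))
# sleeve rim (white ellipse) 
T(px("t1",233,192),px("s1",212,101))
# check with known heights
for n,u,v,z in [(*px("t1",246,184),.108),(*px("s1",213,60),.108),(*px("t2",193,255),.045),(*px("s2",162,127),.045)]: print(n,atz(D[n][2],D[n][3],u,v,z).round(4))
# outlet block top corners z=.03 top view
for x,y in [(70,38),(372,84)]: n,u,v=px("t1",x,y); print(atz(D[n][2],D[n][3],u,v,.03).round(4))
for k,x,y in[("s2",540-396,36),("s2",428-396,137)]:
    n,u,v=px(k,x,y); print(atz(D[n][2],D[n][3],u,v,.045).round(4))
# things near: heights within 0.12 m
for nm,u,v,z in [("jarA",374,316,.062),("jarB",376,406,.062),("cup",370,222,.06),("yel",493,394,.05),("red",589,276,.05),("yel2",588,194,.05)]:
    print(nm,atz(D["top"][2],D["top"][3],u*.64,v*.64,z).round(3))
print(get_obs()["tcp_rot"])
E
```

```text
[ 0.5407 -0.1597  0.1073] res [0.2 0.2] [ 0.5407 -0.1596  0.1087] [ 0.5387 -0.1613  0.1105]
[0.4921 0.1967 0.0436] res [0.8 0.8] [0.4934 0.2069 0.0062] [0.4956 0.2057 0.0343]
[0.5126 0.1259 0.0638] res [0.5 0.5] [0.513  0.1255 0.064 ] [0.5095 0.1216 0.0693]
[ 0.5408 -0.1603  0.0845] res [0.3 0.3] [ 0.5385 -0.1556  0.1094] [ 0.5324 -0.1688  0.1012]
top [ 0.5408 -0.1597  0.108 ]
side [ 0.5401 -0.16    0.108 ]
top [0.4927 0.1958 0.045 ]
side [0.4908 0.1961 0.045 ]
[ 0.5965 -0.1195  0.03  ]
[ 0.5789 -0.2165  0.03  ]
[0.5135 0.2441 0.045 ]
[0.4476 0.2237 0.045 ]
jarA [ 0.527 -0.003  0.062]
jarB [ 0.422 -0.003  0.062]
cup [ 0.64  -0.001  0.06 ]
yel [ 0.431 -0.141  0.05 ]
red [ 0.569 -0.263  0.05 ]
yel2 [ 0.67  -0.267  0.05 ]
[-2.81619655e-04  1.85790748e-01  9.82589065e-01 -6.69539016e-04]
```

```bash
cat >> h.py <<'E'
def go(x,y,z,yaw=16.1):
    from scipy.spatial.transform import Rotation as R
    o=get_obs(); w,a,b,c=o["tcp_rot"]; Rc=R.from_quat([a,b,c,w]).as_matrix()
    t=np.radians(yaw); Y=np.array([np.cos(t),np.sin(t),0]); Z=np.array([0,0,-1.]); Rt=np.c_[np.cross(Y,Z),Y,Z]
    print("t",round(o["t"],2),"F",o["contact_force"].round(2),"pos",o["position"].round(4),"d",(Rc.T@(np.array([x,y,z])-o["position"])*1e3).round(1),"w",R.from_matrix(Rc.T@Rt).as_rotvec().round(4))
E
python3 -c "
from h import *
go(.5406,-.1599,.2)"
```

```text
t 0.15 F [-0.09 -0.71  0.24] pos [0.2006 0.5117 0.2044] d [-561.8 -501.     4.9] w [-1.50e-03  4.00e-04  9.16e-01]
```

The rows are not in the units I measure in: shifts go in shares of 500 mm and turns go in shares of 90 degrees. I convert before sending: -220 mm is -0.44, -196 mm is -0.392, 0.916 rad is 0.5831.

Call:
{"method": "arm_command", "body": {"increments": [{"tx": -0.05, "ty": -0.044, "wz": 0.07}, {"tx": -0.104, "ty": -0.092, "wz": 0.1464}, {"tx": -0.16, "ty": -0.142, "wz": 0.2228}, {"tx": -0.216, "ty": -0.192, "wz": 0.2992}, {"tx": -0.272, "ty": -0.242, "wz": 0.3756}, {"tx": -0.328, "ty": -0.292, "wz": 0.4456}, {"tx": -0.384, "ty": -0.342, "wz": 0.5157}, {"tx": -0.44, "ty": -0.392, "wz": 0.5831}], "hand": 41}}

```text
validation failed for argument at $.in...
```

```bash
python3 -c "
from h import *
go(.5406,-.1599,.2); print(get_obs()['joints'],get_obs()['gripper_width'])"
```

```text
t 0.15 F [-0.09 -0.71  0.24] pos [0.2006 0.5117 0.2044] d [-561.8 -501.     4.9] w [-1.50e-03  4.00e-04  9.16e-01]
[ 9.94216690e-01  2.59194370e-01  1.53583163e+00  1.25856045e-05
  1.34801931e+00 -2.02829205e-01] 0.08550654188228528
```

In the tool's units: -220 mm is -0.44, -196 mm is -0.392, 0.916 rad is 0.5831.

Call:
{"method": "arm_command", "body": {"increments": [{"tx": -0.05, "ty": -0.044, "tz": 0, "wx": 0, "wy": 0, "wz": 0.07}, {"tx": -0.104, "ty": -0.092, "tz": 0, "wx": 0, "wy": 0, "wz": 0.1464}, {"tx": -0.16, "ty": -0.142, "tz": 0, "wx": 0, "wy": 0, "wz": 0.2228}, {"tx": -0.216, "ty": -0.192, "tz": 0, "wx": 0, "wy": 0, "wz": 0.2992}, {"tx": -0.272, "ty": -0.242, "tz": 0, "wx": 0, "wy": 0, "wz": 0.3756}, {"tx": -0.328, "ty": -0.292, "tz": 0, "wx": 0, "wy": 0, "wz": 0.4456}, {"tx": -0.384, "ty": -0.342, "tz": 0, "wx": 0, "wy": 0, "wz": 0.5157}, {"tx": -0.44, "ty": -0.392, "tz": 0, "wx": 0, "wy": 0, "wz": 0.5831}], "hand": 41}}

```text
t: 0.82
position: [0.3342, 0.2476, 0.205]
tcp_rot: [0.0, 0.603, 0.798, 0.0]
contact_force: [1.5, 0.2, -0.1]
gripper_width: 0.0409
gripper_force: 0.0
```

```bash
python3 -c "
from h import *
go(.5406,-.1599,.2); print(get_obs()['joints'],get_obs()['gripper_width'])"
```

```text
t 0.82 F [ 1.45  0.23 -0.12] pos [0.3342 0.2476 0.205 ] d [-448.3   87.5    5. ] w [ 0.0001  0.     -0.005 ]
[ 3.67903129e-01  1.12599526e-02  1.82696544e+00 -2.32382461e-05
  1.30329439e+00  9.19513053e-02] 0.040935471093711435
```

In the tool's units: -270 mm is -0.54, -245 mm is -0.49.

Call:
{"method": "arm_command", "body": {"increments": [{"tx": -0.06, "ty": 0.012, "tz": 0, "wx": 0, "wy": 0, "wz": 0}, {"tx": -0.13, "ty": 0.026, "tz": 0, "wx": 0, "wy": 0, "wz": 0}, {"tx": -0.204, "ty": 0.04, "tz": 0, "wx": 0, "wy": 0, "wz": 0}, {"tx": -0.278, "ty": 0.054, "tz": 0, "wx": 0, "wy": 0, "wz": 0}, {"tx": -0.352, "ty": 0.068, "tz": 0, "wx": 0, "wy": 0, "wz": 0}, {"tx": -0.426, "ty": 0.084, "tz": 0, "wx": 0, "wy": 0, "wz": 0}, {"tx": -0.49, "ty": 0.096, "tz": 0, "wx": 0, "wy": 0, "wz": 0}, {"tx": -0.54, "ty": 0.106, "tz": 0, "wx": 0, "wy": 0, "wz": 0}]}}

```text
t: 1.48
position: [0.4606, 0.0019, 0.2048]
tcp_rot: [0.0, 0.602, 0.799, -0.0]
contact_force: [0.1, -0.1, -0.5]
gripper_width: 0.0411
gripper_force: 0.0
```

```bash
python3 -c "
from h import *
go(.5406,-.1599,.2)"
```

```text
t 1.48 F [ 0.09 -0.07 -0.45] pos [0.4606 0.0019 0.2048] d [-177.5   32.3    4.9] w [-0.0001  0.0005 -0.0017]
```

In the tool's units: -177 mm is -0.354, -175 mm is -0.35.

Call:
{"method": "arm_command", "body": {"increments": [{"tx": -0.06, "ty": 0.01, "tz": 0, "wx": 0, "wy": 0, "wz": 0}, {"tx": -0.13, "ty": 0.022, "tz": 0, "wx": 0, "wy": 0, "wz": 0}, {"tx": -0.2, "ty": 0.036, "tz": 0, "wx": 0, "wy": 0, "wz": 0}, {"tx": -0.26, "ty": 0.048, "tz": 0, "wx": 0, "wy": 0, "wz": 0}, {"tx": -0.31, "ty": 0.058, "tz": 0, "wx": 0, "wy": 0, "wz": 0}, {"tx": -0.35, "ty": 0.064, "tz": 0.01, "wx": 0, "wy": 0, "wz": 0}, {"tx": -0.354, "ty": 0.064, "tz": 0.01, "wx": 0, "wy": 0, "wz": 0}, {"tx": -0.354, "ty": 0.064, "tz": 0.01, "wx": 0, "wy": 0, "wz": 0}]}}

```text
t: 2.15
position: [0.5393, -0.1574, 0.199]
tcp_rot: [-0.001, 0.602, 0.799, -0.0]
contact_force: [-1.2, 1.1, 0.3]
gripper_width: 0.0411
gripper_force: 0.0
```

```bash
python3 - <<'E'
from h import *
import pickle
go(.5406,-.1599,.2)
D=cam("wrist"); pickle.dump(D,open("w1.pkl","wb"))
im,d,K,C=D
def proj(p):
    q=np.linalg.inv(C)@np.r_[p,1]; q=K@q[:3]; return (q[:2]/q[2]).round(1)
print(proj([.5406,-.1599,.108]),proj([.5406,-.1599,.086]))
u,v=proj([.5406,-.1599,.1]).astype(int); print(u,v)
x,y=max(u-66,0),max(v-50,0); x=min(x,380);y=min(y,284); print(x,y)
cv2.imwrite("pics/w1.png",cv2.resize(im[y:y+100,x:x+132,::-1],(792,600),interpolation=cv2.INTER_CUBIC))
E
```

```text
t 2.15 F [-1.15  1.08  0.28] pos [ 0.5393 -0.1574  0.199 ] d [-2.7  0.5 -1. ] w [-0.0015 -0.0015 -0.0018]
[255.4 189.1] [255.4 181.6]
255 186
189 136
```

View pics/w1.png

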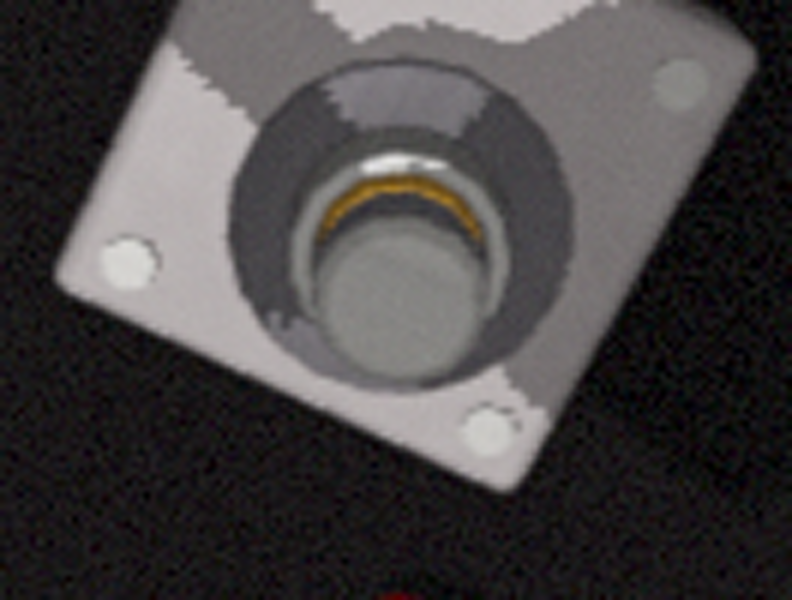

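The wrist crop shows the nipple head centred at (400,298) and the ring from x 229 to 573, y 58 to 392. I predicted native row 189 for the head and it is at 185, so I'll check again with the arm at rest, using depth.

```bash
cat >> h.py <<'E'
def cloud(D):
    im,d,K,C=D; v,u=np.indices(d.shape); r=np.linalg.inv(K)@np.stack([u.ravel(),v.ravel(),np.ones(u.size)])
    P=(C[:3,:3]@(r*d.ravel())).T+C[:3,3]; P[d.ravel()<=0]=np.nan; return P
def circ(P):
    A=np.c_[2*P[:,:2],np.ones(len(P))]; s=np.linalg.lstsq(A,(P[:,:2]**2).sum(1),rcond=None)[0]; return s[:2],np.sqrt(s[2]+s[:2]@s[:2])
E
python3 - <<'E'
from h import *
import pickle
go(.5406,-.1599,.2)
Ds=dict(wrist=cam("wrist"),top=cam("top")); pickle.dump(Ds,open("w2.pkl","wb"))
A=pickle.load(open("a.pkl","rb"))
def ring(D,n,z0,z1,c=(.5406,-.1599),R=.025):
    P=cloud(D); m=(P[:,2]>z0)&(P[:,2]<z1)&(np.hypot(P[:,0]-c[0],P[:,1]-c[1])<R); Q=P[m]
    if len(Q)<20: return print(n,len(Q))
    (cx,cy),r=cv2.minEnclosingCircle((Q[:,:2]*1000).astype(np.float32))
    print(n,len(Q),"median z",np.median(Q[:,2]).round(4),"mean",Q[:,:2].mean(0).round(4),"encl",round(cx,1),round(cy,1),round(r,1))
for n,D in [("w",Ds["wrist"]),("w1",pickle.load(open("w1.pkl","rb"))),("top0",A["top"]),("side0",A["side"])]:
    ring(D,n+" head",.103,.115); ring(D,n+" ring",.055,.083,R=.035)
    P=cloud(D); m=(np.abs(P[:,0]-.5406)<.03)&(np.abs(P[:,1]+.16)<.03)&(P[:,2]>.04); h,e=np.histogram(P[m,2],np.arange(.04,.125,.003)); print(dict(zip((e[:-1]*1e3).round().astype(int).tolist(),h.tolist())))
E
```

```text
t 2.2 F [-0.35  0.04 -0.19] pos [ 0.5391 -0.1564  0.1994] d [-3.8  0.5 -0.6] w [-0.0012 -0.0016 -0.0009]
w head 679 median z 0.1081 mean [ 0.5396 -0.1562] encl 539.8 -157.3 13.3
w ring 1464 median z 0.0706 mean [ 0.5382 -0.1515] encl 540.0 -157.3 28.8
{40: 0, 43: 0, 46: 0, 49: 0, 52: 0, 55: 0, 58: 1, 61: 2, 64: 10, 67: 331, 70: 980, 73: 31, 76: 32, 79: 41, 82: 84, 85: 205, 88: 13, 91: 11, 94: 28, 97: 21, 100: 15, 103: 75, 106: 535, 109: 69, 112: 0, 115: 0, 118: 0, 121: 0}
w1 head 676 median z 0.1081 mean [ 0.5396 -0.1563] encl 540.0 -157.3 13.4
w1 ring 1483 median z 0.0706 mean [ 0.5384 -0.1517] encl 540.1 -157.6 28.9
{40: 0, 43: 0, 46: 0, 49: 0, 52: 0, 55: 2, 58: 1, 61: 1, 64: 13, 67: 320, 70: 1013, 73: 26, 76: 33, 79: 37, 82: 92, 85: 201, 88: 14, 91: 6, 94: 32, 97: 15, 100: 26, 103: 65, 106: 543, 109: 68, 112: 0, 115: 0, 118: 0, 121: 0}
top0 head 181 median z 0.1086 mean [ 0.5411 -0.1595] encl 541.5 -160.0 13.1
top0 ring 484 median z 0.0709 mean [ 0.5405 -0.1579] encl 541.3 -160.2 28.7
{40: 0, 43: 0, 46: 0, 49: 0, 52: 0, 55: 2, 58: 0, 61: 0, 64: 2, 67: 121, 70: 301, 73: 39, 76: 8, 79: 6, 82: 30, 85: 53, 88: 8, 91: 2, 94: 5, 97: 4, 100: 5, 103: 20, 106: 97, 109: 63, 112: 1, 115: 0, 118: 0, 121: 0}
side0 head 128 median z 0.1106 mean [ 0.5377 -0.1624] encl 539.0 -161.6 13.0
side0 ring 321 median z 0.0736 mean [ 0.533  -0.1672] encl 539.2 -161.7 29.3
{40: 38, 43: 6, 46: 2, 49: 0, 52: 0, 55: 0, 58: 0, 61: 0, 64: 0, 67: 11, 70: 108, 73: 158, 76: 19, 79: 18, 82: 18, 85: 43, 88: 37, 91: 9, 94: 9, 97: 12, 100: 15, 103: 8, 106: 20, 109: 78, 112: 22, 115: 0, 118: 0, 121: 0}
```

In the tool's units: 112 mm is 0.224, 106 mm is 0.212.

Call:
{"method": "arm_command", "body": {"increments": [{"tx": -0.004, "ty": 0.001, "tz": 0.02, "wx": 0, "wy": 0, "wz": 0}, {"tx": -0.004, "ty": 0.001, "tz": 0.06, "wx": 0, "wy": 0, "wz": 0}, {"tx": -0.004, "ty": 0.001, "tz": 0.104, "wx": 0, "wy": 0, "wz": 0}, {"tx": -0.004, "ty": 0.001, "tz": 0.148, "wx": 0, "wy": 0, "wz": 0}, {"tx": -0.004, "ty": 0.001, "tz": 0.188, "wx": 0, "wy": 0, "wz": 0}, {"tx": -0.004, "ty": 0.001, "tz": 0.212, "wx": 0, "wy": 0, "wz": 0}, {"tx": -0.004, "ty": 0.001, "tz": 0.224, "wx": 0, "wy": 0, "wz": 0}, {"tx": -0.004, "ty": 0.001, "tz": 0.224, "wx": 0, "wy": 0, "wz": 0}], "hand": 43}}

```text
t: 2.97
position: [0.5395, -0.1572, 0.0864]
tcp_rot: [-0.002, 0.601, 0.799, -0.0]
contact_force: [0.1, 0.3, -0.2]
gripper_width: 0.043
gripper_force: 0.0
```

```bash
python3 - <<'E'
from h import *
go(.5402,-.1585,.07)
im=cam("wrist")[0]; print(get_obs()['gripper_width'],get_obs()["contact_force"])
cv2.imwrite("pics/w3.png",cv2.resize(im[:,56:456,::-1],(600,576)))
E
```

```text
t 2.97 F [ 0.14  0.26 -0.24] pos [ 0.5395 -0.1572  0.0864] d [-1.5  0.3 16.4] w [-0.0022 -0.0022  0.0009]
0.04327763392286048 [-0.74497987 -0.98931244 -0.18613438]
```

View pics/w3.png

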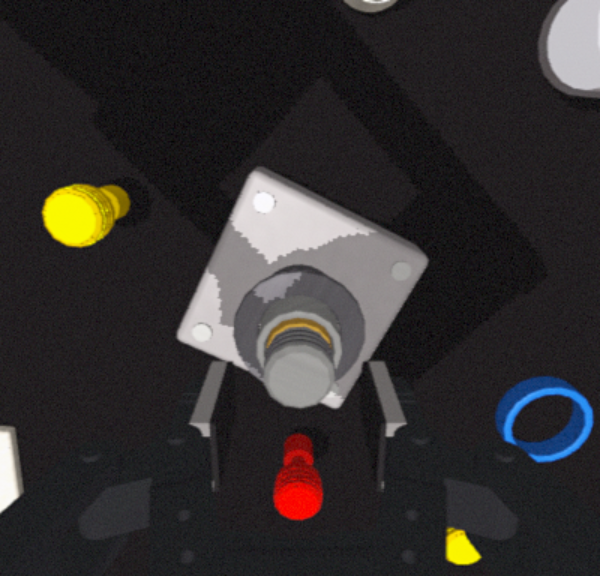

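The wrist view shows the fingers astride: inner tip edges at x 225 and 372, with the nipple head between them at (299,375). I'll check the x alignment by projecting the fingertips.

```bash
python3 - <<'E'
from h import *
m=camera_model("wrist");K=np.array(m["intrinsics"]);T=np.linalg.inv(np.array(m["tool_from_camera"]))
def pr(p): q=K@(T@np.r_[np.array(p)/1e3,1])[:3]; u=q[:2]/q[2]; return ((u-[56,0])*1.5).round(0)
for z in(0,-4,-8): print(z,[pr((x,y,z)).tolist() for x in(11,-11) for y in(-21.5,21.5)])
# nipple head top centre where TCP z .0864 -> tool z=-21.6 ; find tool x,y from pixel (299,375)
from scipy.optimize import least_squares
f=lambda p:(pr0((p[0],p[1],-21.6))-[299,375])
def pr0(p): q=K@(T@np.r_[np.array(p)/1e3,1])[:3]; return (q[:2]/q[2]-[56,0])*1.5
print(least_squares(f,[0,0]).x)
E
```

```text
0 [[243.0, 325.0], [353.0, 325.0], [245.0, 375.0], [351.0, 375.0]]
-4 [[242.0, 329.0], [354.0, 329.0], [244.0, 380.0], [352.0, 380.0]]
-8 [[241.0, 334.0], [355.0, 334.0], [243.0, 385.0], [353.0, 385.0]]
[1.24726796 0.25901443]
```

```bash
python3 - <<'E'
from h import *
D=cam("wrist"); im,d,K,C=D
c=im[200:345,150:360,::-1]; c=(255*(c/255.)**.45).astype(np.uint8)
cv2.imwrite("pics/w4.png",cv2.resize(c,(798,551),interpolation=cv2.INTER_CUBIC))
# fingertip depth points in tool coords
m=camera_model("wrist");T=np.array(m["tool_from_camera"])
P=(np.linalg.inv(C)@np.c_[cloud(D),np.ones(d.size)].T); P=(T@P)[:3].T*1e3
q=(np.abs(P[:,0])<20)&(np.abs(P[:,1])<60)&(np.abs(P[:,1])>15)&(P[:,2]>-60)&(P[:,2]<8)
for s in(-1,1):
    Q=P[q&(np.sign(P[:,1])==s)]; print(len(Q))
    for a in range(-60,8,6):
        B=Q[(Q[:,2]>=a)&(Q[:,2]<a+6)]
        if len(B)>3: print(a,len(B),"x",np.percentile(B[:,0],[2,98]).round(1),"y",np.percentile(B[:,1],[2,98]).round(1))
E
```

```text
1431
-60 349 x [-7.7 13. ] y [-34.9 -21.6]
-54 312 x [-8.  12.9] y [-34.9 -21.6]
-48 285 x [-8.2 13. ] y [-34.9 -21.6]
-42 239 x [-8.3 12.9] y [-34.5 -21.6]
-36 143 x [-8.3 12.9] y [-32.5 -21.5]
-30 24 x [-8.   8.5] y [-21.9 -21.5]
0 75 x [-6.6  7.5] y [-17.6 -15. ]
6 4 x [5.5 7.9] y [-17.  -15.7]
1397
-60 348 x [-8.  12.9] y [21.1 34.6]
-54 307 x [-8.1 12.7] y [21.2 34.4]
-48 289 x [-7.4 12.8] y [21.2 34.5]
-42 234 x [-8.5 12.7] y [21.2 34.1]
-36 146 x [-7.7 12.7] y [21.2 32.5]
-30 24 x [-8.5  8.1] y [21.2 21.5]
0 47 x [-4.6  7.8] y [15.1 16.5]
```

View pics/w4.png

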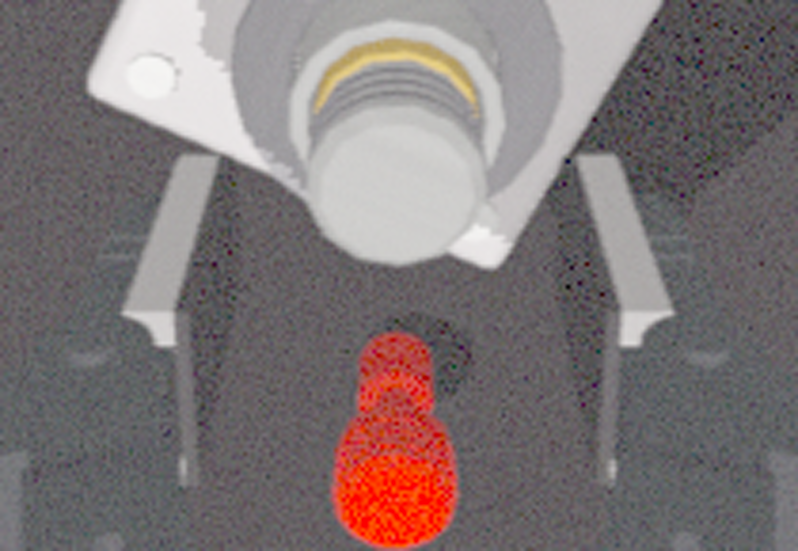

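The enhanced crop shows the tips ending at (218,155) and (578,155). That puts them about 31 mm behind the nominal TCP, and offset +2.3 mm in x from calibration error. I'll check with the side camera.

```bash
python3 - <<'E'
from h import *
D=cam("side"); im,d,K,C=D; o=get_obs()
def proj(p):
    q=np.linalg.inv(C)@np.r_[p,1]; q=K@q[:3]; return q[:2]/q[2]
p=o["position"]; u,v=proj(p); print(u,v)
x,y=int(u-50),int(v-60)
c=im[y:y+75,x:x+100,::-1]; c=(255*(c/255.)**.6).astype(np.uint8)
for k,z in enumerate((0,.01,.02,.03)):
    for s in(-1,1):
        a=p+s*.0215*np.array([.961,.277,0])+[0,0,z]; print(z,s,((proj(a)-[x,y]+.5)*8-.5).round(0))
cv2.imwrite("pics/s2.png",cv2.resize(c,(800,600),interpolation=cv2.INTER_CUBIC))
E
```

```text
294.48133571340173 219.4168533219132
0 -1 [361. 544.]
0 1 [453. 431.]
0.01 -1 [363. 521.]
0.01 1 [456. 407.]
0.02 -1 [365. 497.]
0.02 1 [459. 382.]
0.03 -1 [367. 473.]
0.03 1 [462. 358.]
```

View pics/s2.png

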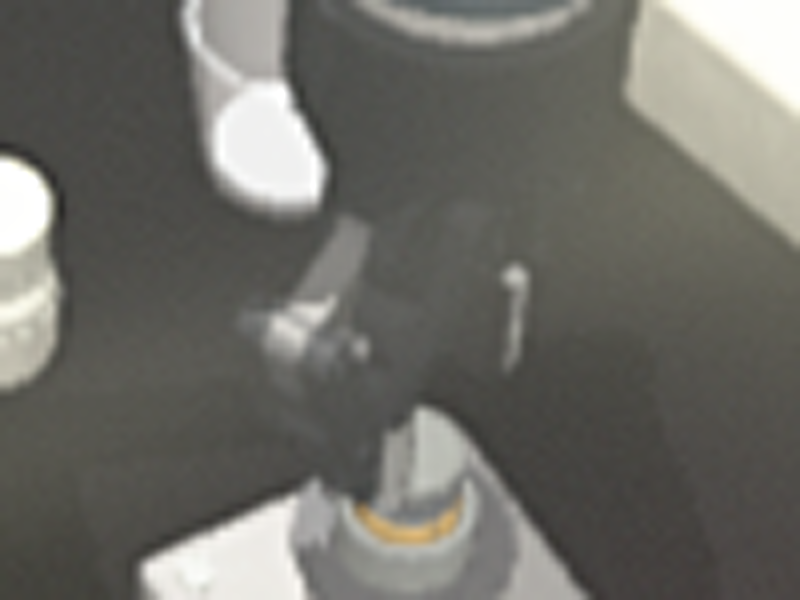

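The side view shows the near fingertip's lower end at about (405,507), roughly 25 mm above the nominal TCP. Before descending I'll check where the palm lies.

```bash
python3 - <<'E'
from h import *
o=get_obs(); p=o["position"]; X=np.array([-.277,.961,0]);Y=np.array([.961,.277,0])
for n in("side","wrist"):
    P=cloud(cam(n)); q=P-p; x=q@X*1e3;y=q@Y*1e3;z=q[:,2]*1e3
    m=(abs(x)<45)&(abs(y)<65)&(z>22)&(z<180)
    for a in range(20,150,8):
        b=m&(z>=a)&(z<a+8)
        if b.sum()>3: print(n,a,b.sum(),"x",np.percentile(x[b],[2,98]).round(),"y",np.percentile(y[b],[2,50,98]).round(), "n|y|<12:",(b&(abs(y)<12)).sum())
E
```

```text
side 20 25 x [-13.  -0.] y [-12.  -1.   7.] n|y|<12: 24
side 28 15 x [-12.   2.] y [-30.  21.  23.] n|y|<12: 0
side 36 42 x [-13.   3.] y [-36. -24.  26.] n|y|<12: 0
side 44 40 x [-13.   4.] y [-37. -24.  25.] n|y|<12: 0
side 52 34 x [-13.   2.] y [-38. -26.  23.] n|y|<12: 0
side 60 30 x [-13.  -2.] y [-33.  20.  25.] n|y|<12: 0
side 68 26 x [-15.  -3.] y [-42.  22.  37.] n|y|<12: 0
side 76 71 x [-15.   6.] y [-55. -32.  47.] n|y|<12: 0
side 84 60 x [-14.  10.] y [-57. -34.  51.] n|y|<12: 0
side 92 78 x [-19.   7.] y [-60. -30.  24.] n|y|<12: 0
side 100 81 x [-19.  10.] y [-62. -28.  21.] n|y|<12: 0
side 108 62 x [-19.  10.] y [-65. -28.  18.] n|y|<12: 7
side 116 48 x [-21.  -0.] y [-65. -26.   8.] n|y|<12: 3
side 124 74 x [-21.  13.] y [-64. -36. -12.] n|y|<12: 2
side 132 148 x [-21.   7.] y [-65. -44. -13.] n|y|<12: 1
side 140 54 x [-13.   8.] y [-44. -39. -28.] n|y|<12: 0
side 148 31 x [-12.   7.] y [-40. -38. -36.] n|y|<12: 0
wrist 20 6 x [-4.  8.] y [-22. -22.  21.] n|y|<12: 0
wrist 28 307 x [-9. 13.] y [-32. -22.  30.] n|y|<12: 0
wrist 36 653 x [-8. 13.] y [-34.  21.  34.] n|y|<12: 0
wrist 44 781 x [-8. 13.] y [-35. -22.  34.] n|y|<12: 0
wrist 52 917 x [-8. 13.] y [-35.  21.  34.] n|y|<12: 0
wrist 60 1172 x [-9. 13.] y [-29. -22.  28.] n|y|<12: 0
wrist 68 1475 x [ 4. 15.] y [-48. -23.  47.] n|y|<12: 0
wrist 76 5018 x [-8. 15.] y [-53. -22.  52.] n|y|<12: 0
wrist 84 5064 x [-9. 14.] y [-55.  20.  54.] n|y|<12: 0
wrist 92 4577 x [-6. 19.] y [-58.  -3.  57.] n|y|<12: 172
wrist 100 7862 x [ 6. 19.] y [-60.  -0.  59.] n|y|<12: 1938
wrist 108 3216 x [12. 19.] y [-60.   1.  60.] n|y|<12: 384
```

Call:
{"method": "arm_command", "body": {"increments": [{"tx": -0.002, "ty": 0.0008, "tz": 0.012, "wx": 0, "wy": 0, "wz": 0}, {"tx": -0.002, "ty": 0.0008, "tz": 0.028, "wx": 0, "wy": 0, "wz": 0}, {"tx": -0.002, "ty": 0.0008, "tz": 0.044, "wx": 0, "wy": 0, "wz": 0}, {"tx": -0.002, "ty": 0.0008, "tz": 0.058, "wx": 0, "wy": 0, "wz": 0}, {"tx": -0.002, "ty": 0.0008, "tz": 0.068, "wx": 0, "wy": 0, "wz": 0}, {"tx": -0.002, "ty": 0.0008, "tz": 0.074, "wx": 0, "wy": 0, "wz": 0}, {"tx": -0.002, "ty": 0.0008, "tz": 0.074, "wx": 0, "wy": 0, "wz": 0}]}}

```text
t: 3.8
position: [0.5408, -0.159, 0.0499]
tcp_rot: [-0.001, 0.601, 0.799, -0.0]
contact_force: [-0.7, 1.0, 1.1]
gripper_width: 0.0433
gripper_force: 0.0
```

In the tool's units: 4 mm is 0.008, 3 mm is 0.006.

Call:
{"method": "arm_command", "body": {"increments": [{"tx": 0, "ty": 0, "tz": 0.002, "wx": 0, "wy": 0, "wz": 0}, {"tx": 0, "ty": 0, "tz": 0.004, "wx": 0, "wy": 0, "wz": 0}, {"tx": 0, "ty": 0, "tz": 0.006, "wx": 0, "wy": 0, "wz": 0}, {"tx": 0, "ty": 0, "tz": 0.008, "wx": 0, "wy": 0, "wz": 0}, {"tx": 0, "ty": 0, "tz": 0.008, "wx": 0, "wy": 0, "wz": 0}]}}

```text
t: 4.22
position: [0.5414, -0.1593, 0.047]
tcp_rot: [0.0, 0.601, 0.799, 0.0]
contact_force: [-0.5, -0.1, -0.7]
gripper_width: 0.0431
gripper_force: 0.0
```

In the tool's units: 2 mm is 0.004, 1 mm is 0.002.

Call:
{"method": "arm_command", "body": {"increments": [{"tx": 0, "ty": 0, "tz": 0.002, "wx": 0, "wy": 0, "wz": 0}, {"tx": 0, "ty": 0, "tz": 0.004, "wx": 0, "wy": 0, "wz": 0}, {"tx": 0, "ty": 0, "tz": 0.004, "wx": 0, "wy": 0, "wz": 0}]}}

```text
t: 4.47
position: [0.5413, -0.1593, 0.0449]
tcp_rot: [-0.0, 0.601, 0.799, -0.0]
contact_force: [0.3, -0.2, -0.8]
gripper_width: 0.0435
gripper_force: 0.0
```

In the tool's units: 2 mm is 0.004, 1 mm is 0.002.

Call:
{"method": "arm_command", "body": {"increments": [{"tx": 0, "ty": 0, "tz": 0.002, "wx": 0, "wy": 0, "wz": 0}, {"tx": 0, "ty": 0, "tz": 0.004, "wx": 0, "wy": 0, "wz": 0}, {"tx": 0, "ty": 0, "tz": 0.004, "wx": 0, "wy": 0, "wz": 0}, {"tx": 0, "ty": 0, "tz": 0.004, "wx": 0, "wy": 0, "wz": 0}]}}

```text
t: 4.8
position: [0.5413, -0.1593, 0.043]
tcp_rot: [-0.0, 0.601, 0.799, -0.0]
contact_force: [0.9, -0.9, 0.4]
gripper_width: 0.0429
gripper_force: 0.0
```

In the tool's units: 2 mm is 0.004, 1 mm is 0.002.

Call:
{"method": "arm_command", "body": {"increments": [{"tx": 0, "ty": 0, "tz": 0.002, "wx": 0, "wy": 0, "wz": 0}, {"tx": 0, "ty": 0, "tz": 0.004, "wx": 0, "wy": 0, "wz": 0}, {"tx": 0, "ty": 0, "tz": 0.004, "wx": 0, "wy": 0, "wz": 0}, {"tx": 0, "ty": 0, "tz": 0.004, "wx": 0, "wy": 0, "wz": 0}]}}

```text
t: 5.13
position: [0.5414, -0.1593, 0.0413]
tcp_rot: [0.0, 0.601, 0.799, 0.0]
contact_force: [-1.7, 0.7, 4.9]
gripper_width: 0.0429
gripper_force: 2.4
```

In the tool's units: 4 mm is 0.008, 3 mm is 0.006.

Call:
{"method": "arm_command", "body": {"increments": [{"tx": 0, "ty": 0, "tz": 0.002, "wx": 0, "wy": 0, "wz": 0}, {"tx": 0, "ty": 0, "tz": 0.004, "wx": 0, "wy": 0, "wz": 0}, {"tx": 0, "ty": 0, "tz": 0.006, "wx": 0, "wy": 0, "wz": 0}, {"tx": 0, "ty": 0, "tz": 0.008, "wx": 0, "wy": 0, "wz": 0}, {"tx": 0, "ty": 0, "tz": 0.008, "wx": 0, "wy": 0, "wz": 0}]}}

```text
t: 5.55
position: [0.5415, -0.1593, 0.0373]
tcp_rot: [0.0, 0.601, 0.799, 0.0]
contact_force: [-1.8, 0.9, 6.3]
gripper_width: 0.0429
gripper_force: 3.0
```

```bash
cat >> h.py <<'E'
def head():
    D=cam("top"); P=cloud(D); m=(np.hypot(P[:,0]-.541,P[:,1]+.16)<.02)&(P[:,2]>.09)&(P[:,2]<.13)
    W=cam("wrist"); Q=cloud(W); k=(np.hypot(Q[:,0]-.5405,Q[:,1]+.159)<.014)&(Q[:,2]>.095)&(Q[:,2]<.13)
    for a in (P[m],Q[k]): print(len(a), a[a[:,2]>np.percentile(a[:,2],40)].mean(0).round(4) if len(a)>5 else '', np.percentile(a[:,2],[10,50,90]).round(4) if len(a)>5 else '')
E
python3 -c "
from h import *
head()"
```

```text
0  
3003 [ 0.5396 -0.1566  0.1086] [0.106  0.1082 0.109 ]
```

Head is still down at 0.108. Pressing another 1.5 mm.

In the tool's units: 1.5 mm is 0.003, 0.7 mm is 0.0014.

Call:
{"method": "arm_command", "body": {"increments": [{"tx": 0, "ty": 0, "tz": 0.0014, "wx": 0, "wy": 0, "wz": 0}, {"tx": 0, "ty": 0, "tz": 0.003, "wx": 0, "wy": 0, "wz": 0}, {"tx": 0, "ty": 0, "tz": 0.003, "wx": 0, "wy": 0, "wz": 0}, {"tx": 0, "ty": 0, "tz": 0.003, "wx": 0, "wy": 0, "wz": 0}]}}

```text
t: 5.98
position: [0.5415, -0.1593, 0.0358]
tcp_rot: [0.0, 0.601, 0.799, 0.0]
contact_force: [-2.4, 0.6, 5.7]
gripper_width: 0.0432
gripper_force: 2.7
```

```bash
python3 -c "
from h import *
head()"
```

```text
0  
3408 [ 0.5392 -0.1557  0.1195] [0.1157 0.1191 0.1199]
```

In the tool's units: -41 mm is -0.082, -1.5 mm is -0.003.

Call:
{"method": "arm_command", "body": {"increments": [{"tx": 0, "ty": 0, "tz": -0.003, "wx": 0, "wy": 0, "wz": 0}, {"tx": 0, "ty": 0, "tz": -0.008, "wx": 0, "wy": 0, "wz": 0}, {"tx": 0, "ty": 0, "tz": -0.014, "wx": 0, "wy": 0, "wz": 0}, {"tx": 0, "ty": 0, "tz": -0.024, "wx": 0, "wy": 0, "wz": 0}, {"tx": 0, "ty": 0, "tz": -0.04, "wx": 0, "wy": 0, "wz": 0}, {"tx": 0, "ty": -0.0014, "tz": -0.06, "wx": 0, "wy": 0, "wz": 0}, {"tx": 0, "ty": -0.0014, "tz": -0.078, "wx": 0, "wy": 0, "wz": 0}, {"tx": 0, "ty": -0.0014, "tz": -0.082, "wx": 0, "wy": 0, "wz": 0}]}}

```text
t: 6.75
position: [0.542, -0.1601, 0.0789]
tcp_rot: [0.002, 0.601, 0.799, 0.0]
contact_force: [0.0, -0.3, 0.3]
gripper_width: 0.0428
gripper_force: 0.0
```

```bash
python3 - <<'E'
from h import *
go(.5406,-.159,.0765)
D=cam("wrist"); im,d,K,C=D; P=cloud(D); p=get_obs()["position"]
X=np.array([-.277,.961,0]);Y=np.array([.961,.277,0]); q=P-p; x=q@X*1e3;y=q@Y*1e3;z=P[:,2]*1e3
def r(n,m): print(n,m.sum(),[np.percentile(a[m],[2,50,98]).round(1).tolist() for a in(x,y,z)] if m.sum()>5 else '')
r("head",(abs(x)<16)&(abs(y)<16)&(z>113)&(z<125))
r("fingL",(abs(x)<16)&(y<-18)&(y>-40)&(z>90)&(z<115)); r("fingR",(abs(x)<16)&(y>18)&(y<40)&(z>90)&(z<115))
r("rim",(abs(x)<18)&(abs(y)<18)&(z>76)&(z<90)); r("ring",(abs(x)<32)&(abs(y)<32)&(z>58)&(z<75))
E
```

```text
t 6.75 F [ 0.01 -0.32  0.26] pos [ 0.542  -0.1601  0.0789] d [ 1.5 -1.   2.4] w [ 0.0026  0.0025 -0.    ]
head 2057 [[-7.4, 5.0, 15.2], [-12.8, -1.4, 10.2], [113.3, 117.4, 118.7]]
fingL 176 [[-8.1, 8.3, 12.8], [-32.8, -21.8, -21.6], [106.9, 112.3, 114.9]]
fingR 171 [[-8.1, 8.2, 12.7], [21.2, 21.4, 32.3], [106.7, 112.5, 114.9]]
rim 1240 [[-2.3, 11.3, 17.5], [-16.9, -0.9, 14.9], [77.3, 82.3, 88.5]]
ring 3090 [[-14.4, 16.1, 30.6], [-27.6, -0.9, 25.4], [64.0, 66.6, 73.5]]
```

In the tool's units: -1.1 mm is -0.0022, 0.3 mm is 0.0006.

Call:
{"method": "arm_command", "body": {"increments": [{"tx": 0.0006, "ty": -0.0022, "tz": 0, "wx": 0, "wy": 0, "wz": 0}, {"tx": 0.0006, "ty": -0.0022, "tz": 0, "wx": 0, "wy": 0, "wz": 0}, {"tx": 0.0006, "ty": -0.0022, "tz": 0, "wx": 0, "wy": 0, "wz": 0}, {"tx": 0.0006, "ty": -0.0022, "tz": 0, "wx": 0, "wy": 0, "wz": 0}]}}

```text
t: 7.13
position: [0.5392, -0.1593, 0.076]
tcp_rot: [-0.0, 0.601, 0.799, -0.0]
contact_force: [-0.6, 0.6, -0.2]
gripper_width: 0.0429
gripper_force: 0.0
```

```bash
python3 -c "
from h import *
go(.5406,-.159,.0765)"
```

```text
t 7.13 F [-0.56  0.59 -0.15] pos [ 0.5392 -0.1593  0.076 ] d [-0.1  1.4 -0.5] w [-0.0007 -0.0007 -0.0001]
```

In the tool's units: 1.2 mm is 0.0024.

Call:
{"method": "arm_command", "body": {"increments": [{"tx": 0, "ty": 0.0024, "tz": 0, "wx": 0, "wy": 0, "wz": 0}, {"tx": 0, "ty": 0.0024, "tz": 0, "wx": 0, "wy": 0, "wz": 0}, {"tx": 0, "ty": 0.0024, "tz": 0, "wx": 0, "wy": 0, "wz": 0}, {"tx": 0, "ty": 0.0024, "tz": 0, "wx": 0, "wy": 0, "wz": 0}]}}

```text
t: 7.47
position: [0.5407, -0.1591, 0.0764]
tcp_rot: [-0.0, 0.601, 0.799, -0.0]
contact_force: [-0.5, 0.1, 0.5]
gripper_width: 0.0428
gripper_force: 0.0
```

```bash
python3 - <<'E'
from h import *
go(.5406,-.159,.0765)
D=cam("wrist"); P=cloud(D); p=get_obs()["position"]
X=np.array([-.277,.961,0]);Y=np.array([.961,.277,0]); q=P-p; x=q@X*1e3;y=q@Y*1e3;z=P[:,2]*1e3
def r(n,m): print(n,m.sum(),[np.percentile(a[m],[1,50,99]).round(1).tolist() for a in(x,y,z)] if m.sum()>5 else '')
r("head",(abs(x)<20)&(abs(y)<16)&(z>115)&(z<125))
r("fingL",(abs(x)<16)&(y<-18)&(y>-40)&(z>90)&(z<110)); r("fingR",(abs(x)<16)&(y>18)&(y<40)&(z>90)&(z<110))
E
```

```text
t 7.47 F [-0.5   0.13  0.5 ] pos [ 0.5407 -0.1591  0.0764] d [ 0.2 -0.1 -0.1] w [-0.0002 -0.0001  0.    ]
head 1959 [[-9.0, 3.4, 14.3], [-12.3, -0.4, 11.4], [115.3, 117.6, 118.9]]
fingL 89 [[-8.5, 5.6, 12.7], [-27.8, -21.8, -21.5], [104.1, 108.2, 110.0]]
fingR 89 [[-9.0, 5.4, 12.6], [21.1, 21.3, 27.6], [104.1, 108.2, 109.9]]
```

Call:
{"method": "arm_command", "body": {"increments": [{"tx": 0, "ty": 0, "tz": 0, "wx": 0, "wy": 0, "wz": 0}, {"tx": 0, "ty": 0, "tz": 0, "wx": 0, "wy": 0, "wz": 0}, {"tx": 0, "ty": 0, "tz": 0, "wx": 0, "wy": 0, "wz": 0}, {"tx": 0, "ty": 0, "tz": 0, "wx": 0, "wy": 0, "wz": 0}, {"tx": 0, "ty": 0, "tz": 0, "wx": 0, "wy": 0, "wz": 0}, {"tx": 0, "ty": 0, "tz": 0, "wx": 0, "wy": 0, "wz": 0}], "hand": 15, "force": 50}}

```text
t: 8.02
position: [0.5407, -0.1591, 0.0765]
tcp_rot: [-0.0, 0.601, 0.799, 0.0]
contact_force: [-0.5, -0.6, -0.2]
gripper_width: 0.0237
gripper_force: 49.0
```

Call:
{"method": "arm_command", "body": {"increments": [{"tx": 0, "ty": 0, "tz": -0.004, "wx": 0, "wy": 0, "wz": 0}, {"tx": 0, "ty": 0, "tz": -0.008, "wx": 0, "wy": 0, "wz": 0}, {"tx": 0, "ty": 0, "tz": -0.012, "wx": 0, "wy": 0, "wz": 0}, {"tx": 0, "ty": 0, "tz": -0.016, "wx": 0, "wy": 0, "wz": 0}]}}

```text
t: 8.35
position: [0.5404, -0.159, 0.0844]
tcp_rot: [-0.0, 0.601, 0.799, -0.0]
contact_force: [-0.4, 0.6, -2.7]
gripper_width: 0.0232
gripper_force: 50.1
```

```bash
cat >> h.py <<'E'
def rel():
    D=cam("wrist"); P=cloud(D); p=get_obs()["position"]
    X=np.array([-.277,.961,0]);Y=np.array([.961,.277,0]); q=P-p; x=q@X*1e3;y=q@Y*1e3;z=q[:,2]*1e3
    def r(n,m): print(n,m.sum(),[np.percentile(a[m],[1,50,99]).round(1).tolist() for a in(x,y,z)] if m.sum()>5 else '')
    r("head",(x>-20)&(x<20)&(abs(y)<9)&(z>35)&(z<55)); r("below",(abs(x)<20)&(abs(y)<12)&(z>-12)&(z<22))
    r("fL",(abs(x)<16)&(y<-9)&(y>-30)&(z>10)&(z<34)); r("fR",(abs(x)<16)&(y>9)&(y<30)&(z>10)&(z<34))
    return D
E
python3 -c "
from h import *
D=rel(); cv2.imwrite('pics/w5.png',cv2.resize(D[0][150:345,130:380,::-1],(750,585),interpolation=cv2.INTER_CUBIC))"
```

```text
head 1733 [[-9.4, 4.5, 14.7], [-8.7, -0.2, 8.8], [35.5, 40.2, 41.6]]
below 1270 [[-0.1, 12.1, 19.2], [-11.8, -0.1, 11.7], [-11.4, 0.3, 7.3]]
fL 143 [[6.8, 11.4, 13.0], [-23.6, -12.9, -9.1], [23.2, 31.2, 34.0]]
fR 130 [[-3.5, 11.0, 13.2], [9.2, 13.2, 22.9], [22.6, 31.7, 34.0]]
```

View pics/w5.png

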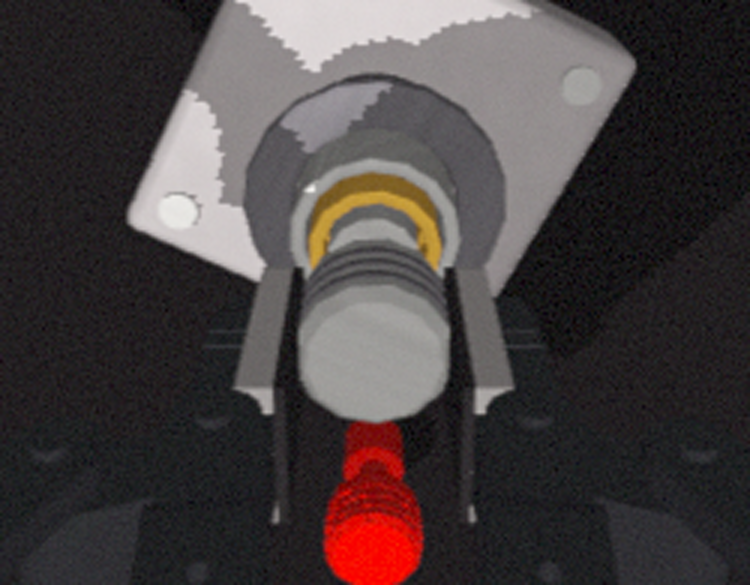

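The crop shows the head held at the pad tips, centred at (373,345), with the tail partly drawn out. I'll go on pulling.

In the tool's units: -50 mm is -0.1, -38 mm is -0.076.

Call:
{"method": "arm_command", "body": {"increments": [{"tx": 0, "ty": 0, "tz": -0.006, "wx": 0, "wy": 0, "wz": 0}, {"tx": 0, "ty": 0, "tz": -0.012, "wx": 0, "wy": 0, "wz": 0}, {"tx": 0, "ty": 0, "tz": -0.018, "wx": 0, "wy": 0, "wz": 0}, {"tx": 0, "ty": 0, "tz": -0.026, "wx": 0, "wy": 0, "wz": 0}, {"tx": 0, "ty": 0, "tz": -0.036, "wx": 0, "wy": 0, "wz": 0}, {"tx": 0, "ty": 0, "tz": -0.052, "wx": 0, "wy": 0, "wz": 0}, {"tx": 0, "ty": 0, "tz": -0.076, "wx": 0, "wy": 0, "wz": 0}, {"tx": 0, "ty": 0, "tz": -0.1, "wx": 0, "wy": 0, "wz": 0}]}}

```text
t: 9.07
position: [0.5406, -0.1591, 0.1353]
tcp_rot: [-0.0, 0.601, 0.799, -0.0]
contact_force: [-0.6, 0.1, -1.2]
gripper_width: 0.0235
gripper_force: 50.4
```

In the tool's units: -10 mm is -0.02, -5 mm is -0.01.

Call:
{"method": "arm_command", "body": {"increments": [{"tx": 0, "ty": 0, "tz": -0.01, "wx": 0, "wy": 0, "wz": 0}, {"tx": 0, "ty": 0, "tz": -0.02, "wx": 0, "wy": 0, "wz": 0}, {"tx": 0, "ty": 0, "tz": -0.02, "wx": 0, "wy": 0, "wz": 0}, {"tx": 0, "ty": 0, "tz": -0.02, "wx": 0, "wy": 0, "wz": 0}]}}

```text
t: 9.4
position: [0.5407, -0.1591, 0.1445]
tcp_rot: [0.0, 0.601, 0.799, 0.0]
contact_force: [-0.0, -0.3, -2.2]
gripper_width: 0.0234
gripper_force: 50.4
```

```bash
python3 -c "
from h import *
go(.492,.1965,.145)
D=rel(); cv2.imwrite('pics/w6.png',cv2.resize(D[0][100:345,100:410,::-1],(744,588),interpolation=cv2.INTER_CUBIC))"
```

```text
t 9.4 F [-0.03 -0.29 -2.16] pos [ 0.5407 -0.1591  0.1445] d [355.2  51.9  -0.5] w [ 0.0001  0.0001 -0.0001]
head 1759 [[-9.7, 4.3, 14.2], [-8.8, -0.2, 8.8], [35.7, 41.2, 42.6]]
below 458 [[3.9, 8.5, 10.7], [-8.4, -0.2, 8.1], [-8.1, 4.0, 8.3]]
fL 117 [[6.7, 10.6, 12.6], [-22.9, -12.4, -9.1], [23.7, 31.7, 33.9]]
fR 115 [[6.8, 10.5, 12.6], [9.0, 12.2, 22.6], [23.5, 31.5, 33.9]]
```

View pics/w6.png

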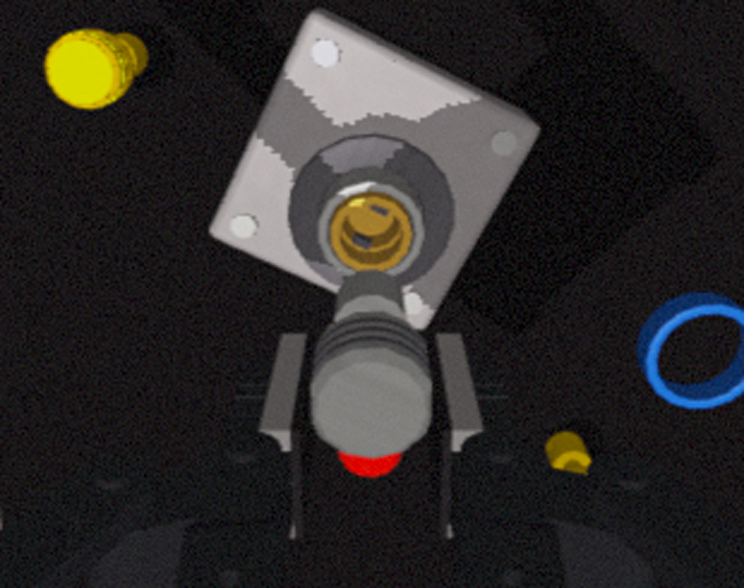

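The nipple is out and upright, and the bore is empty at (370,232). Carrying it to the rack.

In the tool's units: 240 mm is 0.48, 207 mm is 0.414.

Call:
{"method": "arm_command", "body": {"increments": [{"tx": 0.04, "ty": 0.006, "tz": 0, "wx": 0, "wy": 0, "wz": 0}, {"tx": 0.09, "ty": 0.012, "tz": 0, "wx": 0, "wy": 0, "wz": 0}, {"tx": 0.15, "ty": 0.022, "tz": 0, "wx": 0, "wy": 0, "wz": 0}, {"tx": 0.216, "ty": 0.032, "tz": 0, "wx": 0, "wy": 0, "wz": 0}, {"tx": 0.282, "ty": 0.042, "tz": 0, "wx": 0, "wy": 0, "wz": 0}, {"tx": 0.348, "ty": 0.052, "tz": 0, "wx": 0, "wy": 0, "wz": 0}, {"tx": 0.414, "ty": 0.062, "tz": 0, "wx": 0, "wy": 0, "wz": 0}, {"tx": 0.48, "ty": 0.072, "tz": 0, "wx": 0, "wy": 0, "wz": 0}]}}

```text
t: 10.12
position: [0.5078, 0.0829, 0.1438]
tcp_rot: [-0.001, 0.601, 0.799, -0.0]
contact_force: [1.2, 0.1, -0.8]
gripper_width: 0.0233
gripper_force: 50.4
```

In the tool's units: 115 mm is 0.23, 110 mm is 0.22.

Call:
{"method": "arm_command", "body": {"increments": [{"tx": 0.06, "ty": 0.008, "tz": 0, "wx": 0, "wy": 0, "wz": 0}, {"tx": 0.116, "ty": 0.016, "tz": 0, "wx": 0, "wy": 0, "wz": 0}, {"tx": 0.164, "ty": 0.022, "tz": 0, "wx": 0, "wy": 0, "wz": 0}, {"tx": 0.2, "ty": 0.028, "tz": 0, "wx": 0, "wy": 0, "wz": 0}, {"tx": 0.22, "ty": 0.031, "tz": 0, "wx": 0, "wy": 0, "wz": 0}, {"tx": 0.23, "ty": 0.032, "tz": 0, "wx": 0, "wy": 0, "wz": 0}, {"tx": 0.23, "ty": 0.032, "tz": 0, "wx": 0, "wy": 0, "wz": 0}, {"tx": 0.23, "ty": 0.032, "tz": 0, "wx": 0, "wy": 0, "wz": 0}]}}

```text
t: 10.78
position: [0.4923, 0.1957, 0.1442]
tcp_rot: [-0.0, 0.601, 0.799, -0.0]
contact_force: [-0.1, -0.3, -0.1]
gripper_width: 0.0234
gripper_force: 50.4
```

Call:
{"method": "arm_command", "body": {"increments": [{"tx": 0, "ty": 0, "tz": 0, "wx": 0, "wy": 0, "wz": 0}, {"tx": 0, "ty": 0, "tz": 0, "wx": 0, "wy": 0, "wz": 0}, {"tx": 0, "ty": 0, "tz": 0, "wx": 0, "wy": 0, "wz": 0}]}}

```text
t: 11.03
position: [0.4925, 0.1954, 0.1445]
tcp_rot: [0.0, 0.602, 0.799, -0.0]
contact_force: [0.1, 0.4, -0.4]
gripper_width: 0.0239
gripper_force: 50.4
```

```bash
python3 - <<'E'
from h import *
go(.492,.1965,.145)
import pickle
D=cam("wrist"); pickle.dump((D,get_obs()["position"]),open("w7.pkl","wb"))
c=D[0][130:255,170:335,::-1]; c=(255*(c/255.)**.7).astype(np.uint8)
cv2.imwrite('pics/w7.png',cv2.resize(c,(792,600),interpolation=cv2.INTER_CUBIC))
E
```

```text
t 11.03 F [ 0.07  0.41 -0.38] pos [0.4925 0.1954 0.1445] d [ 1.2 -0.2 -0.5] w [ 0.      0.0002 -0.0014]
```

View pics/w7.png

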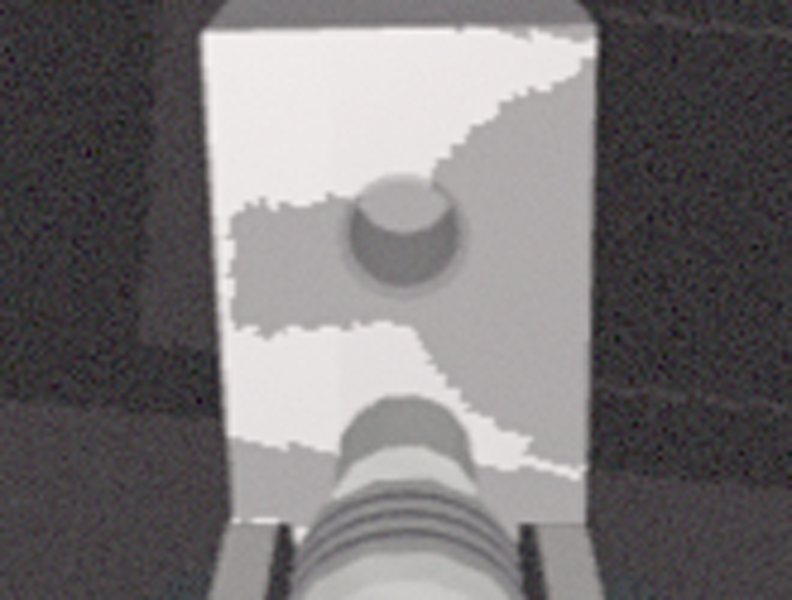

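The crop shows the hole mouth centred at about (404,237) and the far lower edge of the tail at (404,395). Computing the relative offset in the tool frame.

```bash
python3 - <<'E'
from h import *
import pickle
D,p=pickle.load(open("w7.pkl","rb")); im,d,K,C=D
X=np.array([-.277,.961,0]);Y=np.array([.961,.277,0])
def t(u,v,z):
    q=atz(K,C,170+(u+.5)/4.8-.5,130+(v+.5)/4.8-.5,z); return q,(q-p)@X*1e3,(q-p)@Y*1e3
for u,v in[(404,237),(404,172),(404,300),(404,287),(350,237),(459,237)]: print("hole",*[np.round(a,4) for a in t(u,v,.045)])
for z in(.133,.1345,.136): print("tail",z,*[np.round(a,2) for a in t(404,395,z)][1:], [np.round(t(u,425,z)[2],2) for u in(338,470)])
P=cloud(D);q=P-p;x=q@X*1e3;y=q@Y*1e3;z=P[:,2]*1e3
m=(abs(y)<20)&(abs(x)<25)&(z>120)&(z<160)
for a in range(124,160,4):
    b=m&(z>=a)&(z<a+4)
    if b.sum()>5: print(a,b.sum(),"xmax",np.percentile(x[b],98).round(1),"y",np.percentile(y[b],[2,98]).round(1))
m=(abs(x)<60)&(abs(y)<40)&(z>40)&(z<50);print("rack top",np.median(z[m]), "y edges",np.percentile(y[m],[.3,99.7]).round(1),"x",np.percentile(x[m],99.7).round(1))
E
```

```text
hole [0.4907 0.1989 0.045 ] 3.6837 -0.7408
hole [0.4873 0.2109 0.045 ] 16.1934 -0.708
hole [0.4942 0.1869 0.045 ] -8.8001 -0.7735
hole [0.4934 0.1894 0.045 ] -6.1944 -0.7667
hole [0.481  0.1961 0.045 ] 3.7052 -10.8345
hole [0.5006 0.2017 0.045 ] 3.6617 9.5397
tail 0.133 9.06 -0.6 [np.float64(-9.27), np.float64(8.05)]
tail 0.1345 9.7 -0.6 [np.float64(-9.19), np.float64(7.98)]
tail 0.136 10.33 -0.59 [np.float64(-9.12), np.float64(7.91)]
136 74 xmax 10.7 y [-8.4  7.5]
140 69 xmax 10.7 y [-8.3  7.7]
144 80 xmax 10.8 y [-7.8  7.8]
148 209 xmax 10.4 y [-8.5  7.6]
152 25 xmax 10.5 y [-7.3  4.1]
rack top 44.692982848764885 y edges [-35.6  34.5] x 42.8
```

In the tool's units: 80 mm is 0.16, 1.8 mm is 0.0036.

Call:
{"method": "arm_command", "body": {"increments": [{"tx": 0.0036, "ty": -0.0004, "tz": 0.016, "wx": 0, "wy": 0, "wz": 0}, {"tx": 0.0036, "ty": -0.0004, "tz": 0.044, "wx": 0, "wy": 0, "wz": 0}, {"tx": 0.0036, "ty": -0.0004, "tz": 0.076, "wx": 0, "wy": 0, "wz": 0}, {"tx": 0.0036, "ty": -0.0004, "tz": 0.108, "wx": 0, "wy": 0, "wz": 0}, {"tx": 0.0036, "ty": -0.0004, "tz": 0.136, "wx": 0, "wy": 0, "wz": 0}, {"tx": 0.0036, "ty": -0.0004, "tz": 0.154, "wx": 0, "wy": 0, "wz": 0}, {"tx": 0.0036, "ty": -0.0004, "tz": 0.16, "wx": 0, "wy": 0, "wz": 0}, {"tx": 0.0036, "ty": -0.0004, "tz": 0.16, "wx": 0, "wy": 0, "wz": 0}]}}

```text
t: 11.75
position: [0.4909, 0.1978, 0.0636]
tcp_rot: [-0.001, 0.601, 0.799, -0.001]
contact_force: [0.1, 0.3, -1.1]
gripper_width: 0.0235
gripper_force: 50.4
```

Call:
{"method": "arm_command", "body": {"increments": [{"tx": 0, "ty": 0, "tz": 0, "wx": 0, "wy": 0, "wz": 0}, {"tx": 0, "ty": 0, "tz": 0, "wx": 0, "wy": 0, "wz": 0}, {"tx": 0, "ty": 0, "tz": 0, "wx": 0, "wy": 0, "wz": 0}, {"tx": 0, "ty": 0, "tz": 0, "wx": 0, "wy": 0, "wz": 0}]}}

```text
t: 12.08
position: [0.4921, 0.1981, 0.0653]
tcp_rot: [0.001, 0.601, 0.799, 0.001]
contact_force: [-0.9, -0.4, -1.4]
gripper_width: 0.0237
gripper_force: 50.4
```

```bash
python3 - <<'E'
from h import *
go(.492,.1972,.055)
D=cam("wrist"); im,d,K,C=D; p=get_obs()["position"]
X=np.array([-.277,.961,0]);Y=np.array([.961,.277,0])
P=cloud(D);q=P-p;x=q@X*1e3;y=q@Y*1e3;z=P[:,2]*1e3
m=(abs(x)<70)&(abs(y)<45)&(z>42)&(z<48);print("rack top",np.median(z[m]),"y",np.percentile(y[m],[.3,99.7]).round(1),"x",np.percentile(x[m],99.7).round(1))
m=(abs(x)<25)&(abs(y)<20)
for a in range(0,44,4):
    b=m&(z>=a)&(z<a+4)
    if b.sum()>5: print("hole",a,b.sum(),np.percentile(x[b],[1,99]).round(1),np.percentile(y[b],[1,99]).round(1))
for a in range(52,84,4):
    b=m&(z>=a)&(z<a+4)
    if b.sum()>5: print("tail",a,b.sum(),np.percentile(x[b],[98]).round(1),np.percentile(y[b],[2,98]).round(1))
E
```

```text
t 12.08 F [-0.9  -0.44 -1.44] pos [0.4921 0.1981 0.0653] d [-0.9 -0.3 10.2] w [0.0015 0.0001 0.    ]
rack top 44.67896369715233 y [-36.   33.8] x 40.4
hole 4 132 [-9.7 -3. ] [-8.1  6.5]
hole 8 32 [-9.3 -5.2] [-9.3  7.2]
hole 12 29 [-8.9 -4.1] [-10.1   7.9]
hole 16 22 [-7.7 -3.6] [-10.    8.5]
hole 20 19 [-6.4 -2.6] [-10.6   8.5]
hole 24 18 [-6.5 -1.5] [-11.    9.1]
hole 28 17 [-5.8 -1.5] [-11.    8.9]
hole 32 13 [-5.2  0.5] [-11.3   9.4]
hole 36 14 [-4.7  0.4] [-11.3   9.3]
hole 40 408 [-13.2  24.9] [-19.7  19.5]
tail 56 63 [10.7] [-8.3  7.7]
tail 60 70 [10.8] [-8.   7.5]
tail 64 81 [10.7] [-8.2  7.9]
tail 68 128 [10.8] [-8.4  7.8]
tail 72 116 [10.5] [-7.8  7.5]
```

In the tool's units: 16 mm is 0.032, 14 mm is 0.028.

Call:
{"method": "arm_command", "body": {"increments": [{"tx": -0.0006, "ty": -0.0012, "tz": 0, "wx": 0, "wy": 0, "wz": 0}, {"tx": -0.0006, "ty": -0.0012, "tz": 0.002, "wx": 0, "wy": 0, "wz": 0}, {"tx": -0.0006, "ty": -0.0012, "tz": 0.008, "wx": 0, "wy": 0, "wz": 0}, {"tx": -0.0006, "ty": -0.0012, "tz": 0.016, "wx": 0, "wy": 0, "wz": 0}, {"tx": -0.0006, "ty": -0.0012, "tz": 0.022, "wx": 0, "wy": 0, "wz": 0}, {"tx": -0.0006, "ty": -0.0012, "tz": 0.028, "wx": 0, "wy": 0, "wz": 0}, {"tx": -0.0006, "ty": -0.0012, "tz": 0.032, "wx": 0, "wy": 0, "wz": 0}, {"tx": -0.0006, "ty": -0.0012, "tz": 0.032, "wx": 0, "wy": 0, "wz": 0}]}}

```text
t: 12.8
position: [0.4906, 0.1975, 0.0478]
tcp_rot: [-0.0, 0.601, 0.799, -0.0]
contact_force: [-0.8, -0.0, -0.8]
gripper_width: 0.0238
gripper_force: 50.4
```

In the tool's units: 6 mm is 0.012, 5 mm is 0.01.

Call:
{"method": "arm_command", "body": {"increments": [{"tx": 0, "ty": 0, "tz": 0.002, "wx": 0, "wy": 0, "wz": 0}, {"tx": 0, "ty": 0, "tz": 0.006, "wx": 0, "wy": 0, "wz": 0}, {"tx": 0, "ty": 0, "tz": 0.01, "wx": 0, "wy": 0, "wz": 0}, {"tx": 0, "ty": 0, "tz": 0.012, "wx": 0, "wy": 0, "wz": 0}, {"tx": 0, "ty": 0, "tz": 0.012, "wx": 0, "wy": 0, "wz": 0}]}}

```text
t: 13.22
position: [0.4908, 0.1975, 0.0422]
tcp_rot: [-0.0, 0.601, 0.799, -0.0]
contact_force: [-0.2, 0.2, -1.8]
gripper_width: 0.0237
gripper_force: 50.4
```

Call:
{"method": "arm_command", "body": {"increments": [{"tx": 0, "ty": 0, "tz": 0.004, "wx": 0, "wy": 0, "wz": 0}, {"tx": 0, "ty": 0, "tz": 0.01, "wx": 0, "wy": 0, "wz": 0}, {"tx": 0, "ty": 0, "tz": 0.018, "wx": 0, "wy": 0, "wz": 0}, {"tx": 0, "ty": 0, "tz": 0.026, "wx": 0, "wy": 0, "wz": 0}, {"tx": 0, "ty": 0, "tz": 0.032, "wx": 0, "wy": 0, "wz": 0}, {"tx": 0, "ty": 0, "tz": 0.034, "wx": 0, "wy": 0, "wz": 0}, {"tx": 0, "ty": 0, "tz": 0.034, "wx": 0, "wy": 0, "wz": 0}]}}

```text
t: 13.8
position: [0.4907, 0.1975, 0.025]
tcp_rot: [-0.0, 0.601, 0.799, -0.0]
contact_force: [0.8, 1.2, -0.9]
gripper_width: 0.0236
gripper_force: 50.4
```

In the tool's units: 2.5 mm is 0.005, 2 mm is 0.004.

Call:
{"method": "arm_command", "body": {"increments": [{"tx": 0, "ty": 0, "tz": 0.002, "wx": 0, "wy": 0, "wz": 0}, {"tx": 0, "ty": 0, "tz": 0.004, "wx": 0, "wy": 0, "wz": 0}, {"tx": 0, "ty": 0, "tz": 0.005, "wx": 0, "wy": 0, "wz": 0}, {"tx": 0, "ty": 0, "tz": 0.005, "wx": 0, "wy": 0, "wz": 0}]}}

```text
t: 14.13
position: [0.491, 0.1976, 0.023]
tcp_rot: [0.0, 0.601, 0.799, 0.0]
contact_force: [0.1, 0.6, -1.8]
gripper_width: 0.0236
gripper_force: 50.4
```

```bash
python3 -c "
from h import *
go(.492,.1972,.021); rel()"
```

```text
t 14.13 F [ 0.13  0.56 -1.81] pos [0.491  0.1976 0.023 ] d [-0.6  0.8  2. ] w [0. 0. 0.]
head 1752 [[-9.4, 4.5, 14.5], [-8.9, 0.0, 8.7], [35.8, 40.7, 42.1]]
below 524 [[6.6, 15.8, 20.0], [-11.9, 0.6, 11.9], [20.1, 21.4, 22.0]]
fL 885 [[-0.9, 10.6, 15.8], [-29.9, -21.1, -9.3], [20.3, 21.7, 33.7]]
fR 900 [[-1.8, 10.4, 15.9], [9.4, 21.1, 29.9], [20.3, 21.7, 33.4]]
```

Call:
{"method": "arm_command", "body": {"increments": [{"tx": 0, "ty": 0, "tz": 0.001, "wx": 0, "wy": 0, "wz": 0}, {"tx": 0, "ty": 0, "tz": 0.002, "wx": 0, "wy": 0, "wz": 0}, {"tx": 0, "ty": 0, "tz": 0.002, "wx": 0, "wy": 0, "wz": 0}, {"tx": 0, "ty": 0, "tz": 0.002, "wx": 0, "wy": 0, "wz": 0}]}}

```text
t: 14.52
position: [0.491, 0.1976, 0.022]
tcp_rot: [0.0, 0.601, 0.799, -0.0]
contact_force: [1.7, 0.7, -1.1]
gripper_width: 0.0232
gripper_force: 50.4
```

Call:
{"method": "arm_command", "body": {"increments": [{"tx": 0, "ty": 0, "tz": 0, "wx": 0, "wy": 0, "wz": 0}, {"tx": 0, "ty": 0, "tz": 0, "wx": 0, "wy": 0, "wz": 0}, {"tx": 0, "ty": 0, "tz": 0, "wx": 0, "wy": 0, "wz": 0}, {"tx": 0, "ty": 0, "tz": 0, "wx": 0, "wy": 0, "wz": 0}, {"tx": 0, "ty": 0, "tz": 0, "wx": 0, "wy": 0, "wz": 0}, {"tx": 0, "ty": 0, "tz": 0, "wx": 0, "wy": 0, "wz": 0}], "hand": 45}}

```text
t: 15.02
position: [0.4911, 0.1976, 0.0221]
tcp_rot: [0.0, 0.601, 0.799, 0.0]
contact_force: [0.1, 0.1, -0.7]
gripper_width: 0.0451
gripper_force: 0.0
```

```bash
python3 -c "
from h import *
go(.492,.1972,.021); rel()"
```

```text
t 15.02 F [ 0.07  0.06 -0.69] pos [0.4911 0.1976 0.0221] d [-0.6  0.8  1.1] w [ 0.0001 -0.      0.    ]
head 1733 [[-9.3, 4.5, 14.6], [-8.9, 0.0, 8.6], [35.4, 40.5, 41.8]]
below 99 [[-19.3, 15.5, 20.0], [-11.6, 0.1, 11.7], [21.1, 21.8, 22.0]]
fL 1430 [[-15.5, 6.5, 15.7], [-29.3, -19.2, -9.3], [21.5, 22.7, 33.4]]
fR 1442 [[-15.5, 6.5, 15.8], [9.4, 18.9, 29.5], [21.4, 22.7, 33.1]]
```

In the tool's units: -130 mm is -0.26, -128 mm is -0.256.

Call:
{"method": "arm_command", "body": {"increments": [{"tx": 0, "ty": 0, "tz": -0.01, "wx": 0, "wy": 0, "wz": 0}, {"tx": 0, "ty": 0, "tz": -0.03, "wx": 0, "wy": 0, "wz": 0}, {"tx": 0, "ty": 0, "tz": -0.07, "wx": 0, "wy": 0, "wz": 0}, {"tx": 0, "ty": 0, "tz": -0.12, "wx": 0, "wy": 0, "wz": 0}, {"tx": 0, "ty": 0, "tz": -0.18, "wx": 0, "wy": 0, "wz": 0}, {"tx": 0, "ty": 0, "tz": -0.23, "wx": 0, "wy": 0, "wz": 0}, {"tx": 0, "ty": 0, "tz": -0.256, "wx": 0, "wy": 0, "wz": 0}, {"tx": 0, "ty": 0, "tz": -0.26, "wx": 0, "wy": 0, "wz": 0}]}}

```text
t: 15.73
position: [0.4933, 0.198, 0.1564]
tcp_rot: [0.003, 0.601, 0.799, 0.003]
contact_force: [0.6, -0.1, -0.1]
gripper_width: 0.0449
gripper_force: 0.0
```

Call:
{"method": "arm_command", "body": {"increments": [{"tx": 0, "ty": 0, "tz": 0, "wx": 0, "wy": 0, "wz": 0}, {"tx": 0, "ty": 0, "tz": 0, "wx": 0, "wy": 0, "wz": 0}, {"tx": 0, "ty": 0, "tz": 0, "wx": 0, "wy": 0, "wz": 0}]}}

```text
t: 15.98
position: [0.49, 0.1973, 0.1507]
tcp_rot: [-0.001, 0.601, 0.799, -0.001]
contact_force: [-0.0, 0.3, -0.7]
gripper_width: 0.0449
gripper_force: 0.0
```

```bash
python3 - <<'E'
from h import *
go(.492,.1972,.15)
W=cam("wrist"); S=cam("side"); T=cam("top")
for n,D in(("w",W),("s",S),("t",T)):
    P=cloud(D)
    for nm,c,z0,z1,R in(("nip",(.4915,.197),.055,.08,.018),("spare",(.5126,.1259),.055,.08,.018),("ring",(.5407,-.159),.058,.08,.036),("mouth",(.5407,-.159),.081,.13,.02)):
        m=(np.hypot(P[:,0]-c[0],P[:,1]-c[1])<R)&(P[:,2]>z0)&(P[:,2]<z1); Q=P[m]
        if len(Q)>10: print(n,nm,len(Q),np.median(Q[:,2]).round(4),np.percentile(Q[:,2],[10,90]).round(4))
a=cv2.resize(W[0][120:300,140:370,::-1],(400,313)); b=cv2.resize(S[0][100:300,140:396,::-1],(400,313))
cv2.imwrite("pics/end.png",np.hstack([a,b]))
E
```

```text
t 15.98 F [-0.04  0.27 -0.68] pos [0.49   0.1973 0.1507] d [-0.7  1.9  0.7] w [-0.0026 -0.0002 -0.    ]
w nip 702 0.0623 [0.0604 0.0634]
w spare 587 0.0624 [0.0588 0.0634]
s nip 92 0.0646 [0.0577 0.0673]
s spare 97 0.0647 [0.059  0.0671]
s ring 347 0.0734 [0.0708 0.077 ]
s mouth 176 0.0881 [0.0835 0.091 ]
t nip 170 0.0631 [0.0603 0.0648]
t spare 166 0.0631 [0.0606 0.065 ]
t ring 555 0.0709 [0.0673 0.0733]
t mouth 194 0.0866 [0.084  0.0887]
```

View pics/end.png

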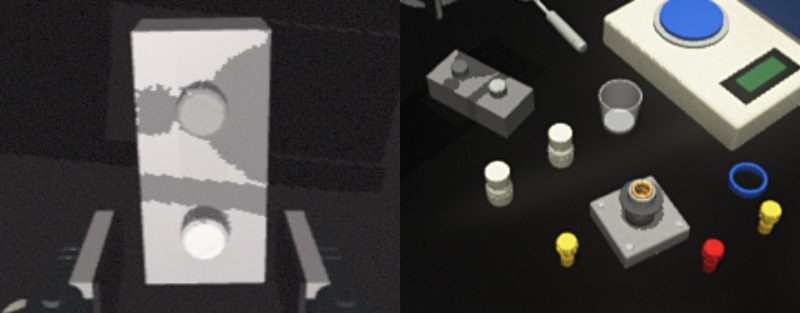

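The closing picture shows the nipple standing at (203,107), level with the spare at (205,237). The outlet at (640,195) is empty and its ring is back at 71 mm. Nothing else has moved, so I'm handing in.

```bash
python3 -c "
from h import *
print(sign_off())"
```

```text
the job is handed in; nothing more can be done
None
```

The nipple was released with about 6 N on the ring, drawn out, and now stands fully home in the rack's empty hole; the sleeve is back up, nothing else was moved, and the job was handed in at about 16 s.

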